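# Let a bottle out of the lever dispenser and ease its lid shut

### The arm

A 7-joint arm with a two-finger parallel gripper is mounted at the origin on the work surface. World frame = base frame: x ahead of the robot, y to its left, z up, the work surface at z = 0. Lengths are in m, angles in rad, forces in N, time in s.
With the tool pointing down it reaches from about 0.4 to 0.925 m from the base axis. Payload 5.6 kg.
Tool frame: the origin (TCP) lies midway between the tips of the shut fingers; the grasp point (between the pads) lies 19 mm behind it; z points along the fingers, y is the line along which they close (so a half turn about z gives the same grasp; the last joint's range is limited). The gripper opens to 85 mm and grips with 20 to 120 N. Pads are 22 mm wide; open, the fingers measure 114 mm over their backs; the gripper's body (76 mm by 85 mm) begins 54 mm behind the grasp point. The pads swing forward as they close: fully open they stand 13 mm farther back than shut.
Start: joints at [-1.275, 0.468, -0.012, 1.603, 0.006, 1.071, -0.056], TCP at [0.216, 0.613, 0.231] pointing down, gripper open.
Joint ranges: [-2.53, 2.53], [-0.31, 2.02], [-1.57, 1.55], [0.28, 2.44], [-1.29, 4.43], [0.15, 1.84], [-2.92, 2.92]. Speed limits (rad/s): [2.57, 2.57, 3.14, 3.14, 3.14, 3.14, 3.14].

### API

Orientations are given as a rotation vector (axis times angle).
In Python, from bench import bot gives the robot as it stands.
- The arm moves only by the shell command python3 -m crank 'ROWS'. ROWS is text: rows parted by semicolons, each of 7 numbers parted by spaces: the shift along the world's x, y, z as a fraction of full scale, then the turn, a rotation vector about the world's x, y, z as a fraction of full scale, then the opening, from -1 (shut) to 1 (fully open), so that 0 is half open. In form: dx dy dz rx ry rz grip; .... A call has 1 to 20 rows; each row is the pose to reach, as a shift and turn from the pose commanded when the call began, turning the shorter way round; what a row does not reach only later rows make up. Full scale, the value 1, is 250 mm for a shift and 180 degrees for a turn. A row lasts 1/10 s, in which the tool goes at most 50 mm and 8.59 degrees, less where a joint would pass 70% of its speed; a pose out of reach is approached as far as the arm can. A call with a number of a shift or a turn outside -1 to 1 is refused whole. A call with a gripper value outside its range is refused whole. The fingers move at their own pace and stop on an object; the grip force is fixed at half the most. Time passes only in rows, so rows that repeat a pose let the fingers close. It gives the time, the measured TCP pose, the force, the opening and the grip force at its end, in the units of the state.
- bot.observe(): the state, without advancing time (a new reading comes with each control period).
- bot.get_image(name): name is "scene" or "side" or "wrist"; returns (picture, depth): 480x640x3 uint8, blue, green, red; 480x640 float32, m along the optical axis (not along the pixel's ray), 0 where there is no reading.
- bot.calibration(name): a dict with "fovy" (degrees; the focal length in pixels is half the picture's height over the tangent of half this angle, whatever the lens; pixels are square), "cx", "cy" (the principal point, pixels), "R" (3x3) and "t" (3): a world point X has camera coordinates R X + t. Camera axes: x right, y down, z forward; pixel columns grow to the right and rows downward; lengths in m; the calibration is good to about 2 mm. A picture is of the moment at which its call begins: read the wrist's pose just before it. calibration takes no time and is no camera call; for the wrist camera it gives the pose at the moment of the call.
- bot.job_done(): hands the job in; it is judged then, once.
Trained networks look in the newest picture that a camera, given by its name, has taken for a name from the list of things; names that differ only in an ending like _2 or _b are one class to them, and where a whole thing is asked for, a point or a joint stands for the part that bears it (a point fixed in the world has none). Each returns a list of dicts, best first, with "conf" (0 to 1); they miss things now and then, are a little off and sometimes report something else, mostly with a low value. They report only what shows in the picture. A call takes as long as a camera call.
- bot.find_in(camera, name): "uv" ([column, row] in pixels, amid what is visible of it).
- bot.silhouettes(camera, name): "mask" (480x640 bool, what is visible of it) and "uv" ([column, row] in pixels, amid what is visible of it).
- bot.landmark_of(camera, name): "uv" ([column, row] in pixels: a listed point, or the origin of a listed thing).
The state is a dict: "t": time; "joint_pos": joint angles; "dq": joint speeds; "effort": joint torques, N m; "tool_pos": TCP position; "orientation": TCP orientation; "contact_force": force on the tool from outside, world axes, zero at the start; "moment": the same for the moment, N m; "width": finger opening in m; "grip_force": force on a finger pad.
Only numpy, scipy, OpenCV 4.12 (cv2) and the standard library are available. Lean on these libraries where they do the work, as an engineer would, in place of code of your own. Each camera call takes 0.05 s, during which the arm holds its last target. There are 200 camera calls.

### The job

With a fingertip, press the dispenser's lever all the way down so that its lid lifts and the green bottle rolls out into the front tray, then let the lever come back up slowly, so that the lid eases shut and does not slam. Grasp nothing: work the lid only through its lever, do not touch the bottle, and leave the crate with its beer bottles, the wooden box and the bottle opener as they are.

Things in the scene. Friction and masses are not known exactly. Their poses are not given: they have to be found in the camera images.
- dispenser: Fixed grey bottle dispenser, 221 mm wide (y), x -188 to +115 mm; origin: centre of underside, z up, -x is its front (yaw within 0.35 rad of facing the robot). Steel floor slopes 8 deg down to the front tray's lip (inside x -180, 46 mm tall). Side walls 48 mm tall by the tray, 144 mm from x -75 to +111. On its +y side the lever and a black linkage cover (x 0 to 115, y 110 to 133, z 77 to 153).
- lid: Lid: clear plastic top 180 x 221 mm with white edges, and a white front apron 100 mm tall at x = -76 mm of the dispenser, its foot 48 mm above the surface when shut. Origin on the hinge line, x = 100, z = 150 mm of the dispenser. It swings up and away from the robot, its front edge to about 290 mm height. About 0.2 kg.
- lid_hinge (a joint): Lid angle, rad: 0 shut, 0.9 fully open. Always 1.8 times the lever's angle (rigid linkage). The bottle creeps forward with the apron and rolls free at about 0.25. The lid drops shut and slams by its own weight and a spring if the lever is let go.
- lever: Lever beside the lid on the dispenser's +y side, reaching forward: steel arm with a flat black pad 60 x 60 mm, 8 mm thick. Origin on its pivot, at x = 30, y = 133, z = 120 mm of the dispenser; the pivot axis is the dispenser's y. The pad's centre is 100 mm from that axis and 40 mm further out (y = 173 mm); its top face 4 mm above the centre.
- lever_hinge (a joint): Lever angle, rad: 0 up at rest (the pad slopes up 0.25 rad towards its free end, which points to the dispenser's -x; centre of its top 149 mm above the surface); 0.5 fully down on a stop (slopes down 0.25 rad, centre of top 99 mm above the surface). A press of 1 to 10 N on the pad moves it; it springs back when released.
- lever_pad (a point): Centre of the top face of the lever's pad; moves with the lever.
- pet_bottle: Green PET bottle, white cap, 188 mm long, 62 mm diameter, 0.34 kg, lying across the dispenser (axis along its y). Origin on its axis, near mid-length. At first behind the lid's apron, at x = -40 mm of the dispenser; out in the tray, against the lip, at about x = -149, z = 52 mm. It rolls there within about 1 s once the lid is up.
- crate: Red plastic crate with six slots, 260 x 180 x 110 mm, loose, on the robot's right of the dispenser. Bystander. Origin: centre of the underside.
- beer0: Brown glass beer bottle, 60 mm diameter, 220 mm tall, standing in the crate. Bystander. Origin: centre of the underside.
- beer1: The second brown beer bottle, like the first, in another slot. Bystander. Origin: centre of the underside.
- wooden_box: Small wooden box 150 x 90 mm, 66 mm tall, its sliding lid pulled halfway back (sticking out 70 mm at its +x end), loose, on the robot's left of the lever. Bystander. Origin: centre of the box's underside.
- opener: Flat stainless bottle opener, 136 mm long, 42 mm wide, 11 mm thick, lying loose on the robot's left. Bystander. Origin: underside, near mid-length.

How it is judged:
On the way:
1. the lever is pressed down practically all the way by the fingers, the lid raised with it (value of joint lever_hinge above 0.42 rad and value of joint lid_hinge above 0.72 rad and contact force between the fingers and lever above 0.5 N), for 0.2 s.
At the end, for the whole second after the job is handed in: The lid is shut (within 0.05 rad) and the lever up again (within 0.03 rad); the green bottle lies at rest in the front tray, within about 20 mm of resting against the lip and square to it within 0.15 rad (value of joint lid_hinge below 0.05 rad and value of joint lever_hinge below 0.03 rad and x of pet_bottle in the frame of dispenser between -0.165 and -0.13 m and z of pet_bottle in the frame of dispenser between 0.04 and 0.065 m and angle between the y axis of pet_bottle and the y axis of dispenser, either way round below 0.15 rad and linear speed of pet_bottle below 0.02 m/s); the robot touches nothing.
It fails at once if the lid slams: it closes faster than 1.6 rad/s over its last 0.3 rad (value of joint lid_hinge below 0.3 rad and velocity of joint lid_hinge below -1.6 rad/s).
It fails at once if the robot touches the lid itself (contact force between any of the fingers, the arm and lid above 1 N).
It fails at once if the robot touches the green bottle (contact force between any of the fingers, the arm and pet_bottle above 0.5 N).
It fails at once if the green bottle is lifted (z of pet_bottle in the frame of dispenser above 0.11 m).
It fails at once if the crate, a beer bottle, the wooden box or the opener is moved more than 20 mm (distance of any of crate, beer0, beer1, wooden_box, opener from where it was at the start of the episode above 0.02 m).
It also fails if it takes over 42 s, if anything falls off the work surface, if the arm or the gripper's body presses on something with over 40 N, if the wrist force passes 120 N, or if a joint passes its speed limit or range.

## Working session

There is one attempt and no reset: what is moved stays moved. The work goes in short steps, Python scripts to look and compute and a shell command to move; the robot and the scene stay as the last step left them, time stands still between calls to the robot, and variables do not carry over. Pictures are saved under pics/ and viewed, at most 10 in all, crops included, and the job is handed in when it is done.

```bash
mkdir -p pics; cat > h.py <<'E'
import numpy as np, cv2
from bench import bot
def world(cam,uv,depth,cal=None,r=2):
    c=cal or bot.calibration(cam); f=240/np.tan(np.radians(c["fovy"])/2)
    u,v=int(round(uv[0])),int(round(uv[1])); p=depth[max(0,v-r):v+r+1,max(0,u-r):u+r+1]; p=p[p>0]
    if p.size==0: return None
    z=np.median(p); P=np.array([(uv[0]-c["cx"])/f*z,(uv[1]-c["cy"])/f*z,z])
    return np.array(c["R"]).T@(P-np.array(c["t"]))
def cloud(cam,mask,depth):
    c=bot.calibration(cam); f=240/np.tan(np.radians(c["fovy"])/2)
    v,u=np.nonzero(mask&(depth>0)); z=depth[v,u]
    P=np.stack([(u-c["cx"])/f*z,(v-c["cy"])/f*z,z],1)
    return (P-np.array(c["t"]))@np.array(c["R"])
E
python3 - <<'E'
from h import *
np.set_printoptions(precision=3,suppress=True)
o=bot.observe(); print(o["t"],o["tool_pos"],o["orientation"],o["contact_force"])
ims=[]
for cam in ("scene","side"):
    im,d=bot.get_image(cam); ims.append(im); cv2.imwrite(f"pics/{cam}0.png",im)
    for n in ("lever_pad","lever","lid","dispenser","pet_bottle","wooden_box","opener"):
        r=bot.landmark_of(cam,n)
        if r: print(cam,n,r[0]["conf"],np.array(r[0]["uv"]),world(cam,r[0]["uv"],d))
    r=bot.silhouettes(cam,"lever")
    if r:
        P=cloud(cam,r[0]["mask"],d); print("lever mask",r[0]["conf"],len(P),P.min(0),P.max(0),np.median(P,0))
    r=bot.silhouettes(cam,"wooden_box")
    if r:
        P=cloud(cam,r[0]["mask"],d); print("box mask",r[0]["conf"],len(P),np.percentile(P,[2,98],0))
E
```

```text
0.0 [0.216 0.613 0.23 ] [-0.53  -3.096  0.003] [ 0.23  -0.193 -1.028]
scene lever_pad 0.69 [356.3 241.1] [0.55 0.06 0.15]
scene lid 0.59 [259.7 246.8] [ 0.75  -0.091  0.153]
scene dispenser 0.76 [290.9 266. ] [0.733 0.014 0.148]
scene wooden_box 0.87 [482.2 341.1] [0.515 0.431 0.062]
scene opener 0.82 [445.2 402.1] [0.67  0.452 0.009]
lever mask 0.67 594 [ 0.398 -0.055 -0.002] [0.662 0.086 0.158] [0.564 0.044 0.145]
box mask 0.61 3053 [[0.398 0.362 0.007]
 [0.607 0.501 0.065]]
side lever_pad 0.74 [323.8 263.6] [0.548 0.054 0.15 ]
side lever 0.93 [282.9 254.5] [0.65  0.036 0.124]
side lid 0.59 [258.9 202.4] [ 0.757 -0.087  0.145]
side dispenser 0.57 [304.7 245.6] [ 0.61  -0.001  0.128]
side pet_bottle 0.26 [261.7 203.1] [ 0.746 -0.08   0.153]
side wooden_box 0.93 [305.3 471.5] [0.463 0.44  0.061]
side opener 0.6 [208.3 453.9] [0.654 0.451 0.007]
lever mask 0.56 774 [ 0.518 -0.003  0.078] [0.66  0.087 0.158] [0.56  0.046 0.146]
```

View pics/scene0.png

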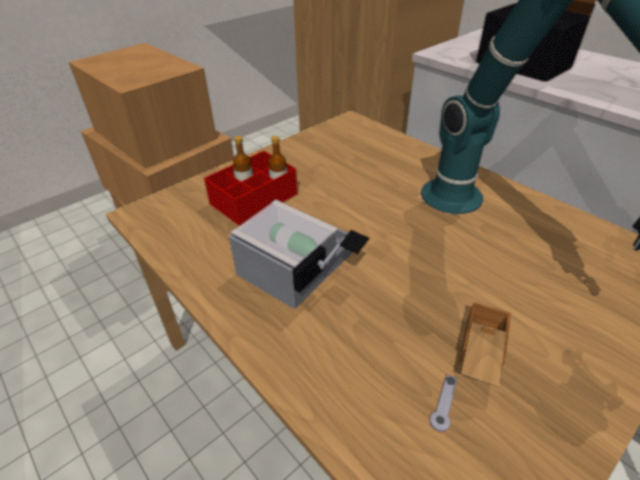

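View pics/side0.png

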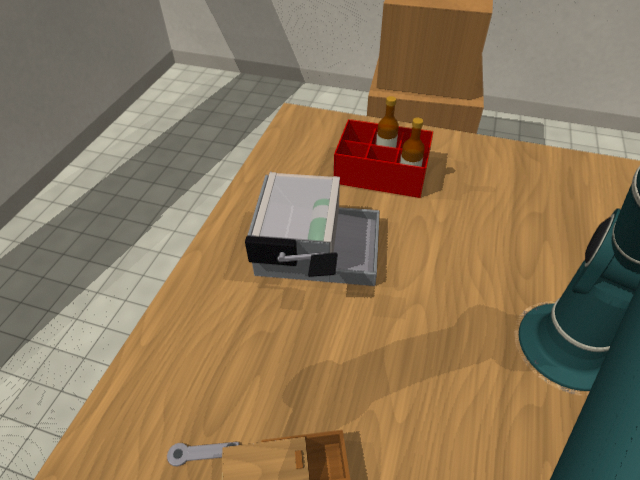

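The pad is at about (0.549, 0.057, 0.150) from both views (px 356,241 scene; 324,264 side). The dispenser yaw is about 0.19. The lid is shut with the bottle behind it, and the box and opener are far to the left. I'm starting the approach high, with the fingers shutting.

```bash
python3 -m crank '0.8 -1 0.05 -0.03 0 0.169 -1; 0.8 -1 0.05 -0.03 0 0.169 -1; 0.8 -1 0.05 -0.03 0 0.169 -1; 0.8 -1 0.05 -0.03 0 0.169 -1; 0.8 -1 0.05 -0.03 0 0.169 -1; 0.8 -1 0.05 -0.03 0 0.169 -1; 0.8 -1 0.05 -0.03 0 0.169 -1; 0.8 -1 0.05 -0.03 0 0.169 -1; 0.8 -1 0.05 -0.03 0 0.169 -1'
python3 -m crank '0.4 -1 0 0 0 0 -1; 0.4 -1 0 0 0 0 -1; 0.4 -1 0 0 0 0 -1; 0.4 -1 0 0 0 0 -1; 0.4 -1 0 0 0 0 -1; 0.4 -1 0 0 0 0 -1; 0.4 -1 0 0 0 0 -1; 0.4 -1 0 0 0 0 -1; 0.4 -1 0 0 0 0 -1'
python3 - <<'E'
from h import *
from scipy.spatial.transform import Rotation as R
np.set_printoptions(precision=3,suppress=True)
o=bot.observe(); print(o["t"],o["tool_pos"],o["contact_force"],o["width"]); print(R.from_rotvec(o["orientation"]).as_matrix())
for cam in ("wrist","side","scene"):
    im,d=bot.get_image(cam); cv2.imwrite(f"pics/{cam}1.png",im)
    for n in ("lever_pad","lever","lid"):
        r=bot.landmark_of(cam,n)
        if r: print(cam,n,r[0]["conf"],np.array(r[0]["uv"]),world(cam,r[0]["uv"],d))
E
```

```text
t: 1.9
tool_pos: [0.4159, 0.3634, 0.2439]
orientation: [-0.299, 3.108, -0.142]
contact_force: [0.5, 1.0, -0.6]
width: 0.0001
grip_force: 0.0
t: 2.8
tool_pos: [0.5154, 0.1159, 0.2436]
orientation: [-0.307, 3.108, -0.142]
contact_force: [-0.8, -0.3, -1.1]
width: -0.0002
grip_force: 0.0
2.8 [0.515 0.116 0.244] [-0.849 -0.304 -1.095] -0.00018773003483630067
[[-0.981 -0.194  0.024]
 [-0.196  0.977 -0.089]
 [-0.006 -0.092 -0.996]]
wrist lever_pad 0.96 [234.4 264.9] [0.551 0.053 0.148]
wrist lever 0.9 [204.7 356.6] [0.509 0.086 0.299]
wrist lid 0.97 [ 52.4 436.3] [0.513 0.065 0.329]
side lever_pad 0.75 [324.4 261. ] [0.548 0.049 0.152]
side lever 0.71 [280.4 252.7] [0.657 0.033 0.125]
side lid 0.91 [262.7 204. ] [ 0.742 -0.077  0.154]
scene lever_pad 0.7 [352.1 242. ] [0.558 0.053 0.147]
scene lever 0.68 [321.2 259.2] [0.647 0.03  0.127]
scene lid 0.96 [261.9 247.4] [ 0.747 -0.086  0.153]
```

View pics/wrist1.png

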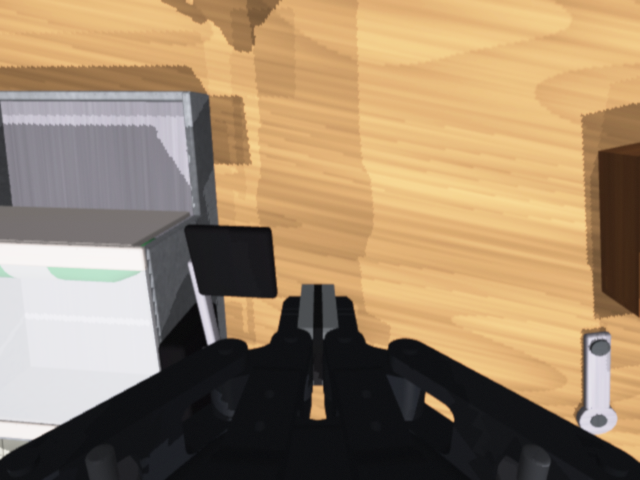

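The wrist view shows the pad at px (234,262), square with the tool, and gives its centre at (0.551, 0.053, 0.148). The gripper's knuckles spread sideways toward where the lid will swing. I'll turn the gripper 90° so they lie along the lever, with the camera on the outer side.

```bash
python3 - <<'E'
from h import *
from scipy.spatial.transform import Rotation as R
o=bot.observe(); Rc=R.from_rotvec(o["orientation"]); 
# target: x/y axes turned -90 about z, tool z leaning
Rc0=Rc.as_matrix(); z=np.array([.19*.1,-.1,-1]); z/=np.linalg.norm(z)
x=R.from_euler('z',-90,degrees=True).apply(Rc0[:,0]); x-=z*(x@z); x/=np.linalg.norm(x)
Rt=np.stack([x,np.cross(z,x),z],1)
print((R.from_matrix(Rt)*Rc.inv()).as_rotvec()/np.pi, (np.array([.5495,.061,.20])-o["tool_pos"])/.25, o["joint_pos"])
E
```

```text
[ 0.00838765 -0.04589039 -0.49760119] [ 0.13368793 -0.20806599 -0.17523007] [-0.45899976  0.24623217  0.14662129  1.89876003  0.06799344  1.00486412
  1.40984877]
```

```bash
python3 -m crank '0 0 0 0.008 -0.046 -0.498 -1; 0 0 0 0.008 -0.046 -0.498 -1; 0 0 0 0.008 -0.046 -0.498 -1; 0 0 0 0.008 -0.046 -0.498 -1; 0 0 0 0.008 -0.046 -0.498 -1; 0 0 0 0.008 -0.046 -0.498 -1; 0 0 0 0.008 -0.046 -0.498 -1; 0 0 0 0.008 -0.046 -0.498 -1; 0.134 -0.208 -0.1 0.008 -0.046 -0.498 -1; 0.134 -0.208 -0.175 0.008 -0.046 -0.498 -1; 0.134 -0.208 -0.175 0.008 -0.046 -0.498 -1; 0.134 -0.208 -0.175 0.008 -0.046 -0.498 -1; 0.134 -0.208 -0.175 0.008 -0.046 -0.498 -1; 0.134 -0.208 -0.175 0.008 -0.046 -0.498 -1'
python3 - <<'E'
from h import *
np.set_printoptions(precision=3,suppress=True)
o=bot.observe(); print(o["t"],o["tool_pos"],o["contact_force"])
im,d=bot.get_image("wrist"); cv2.imwrite("pics/wrist2.png",im)
print([(r["conf"],r["uv"],world("wrist",r["uv"],d)) for r in bot.landmark_of("wrist","lever_pad")])
E
```

```text
t: 4.8
tool_pos: [0.5498, 0.0617, 0.2006]
orientation: [1.945, 2.364, -0.099]
contact_force: [0.2, -0.9, 0.1]
width: -0.0
grip_force: 0.0
4.8 [0.55  0.062 0.201] [ 0.22  -0.895  0.09 ]
[(0.7, [319.1, 265.6], array([0.553, 0.052, 0.148]))]
```

View pics/wrist2.png

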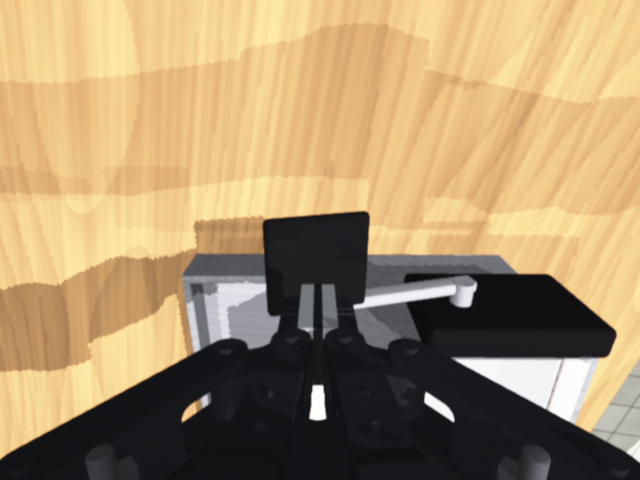

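The tool is over the pad (pad px 318,262), with the knuckles along the lever. Now pressing, and stopping slightly short of the hard stop.

```bash
python3 -m crank '0 0 -0.1 0 0 0 -1; 0 0 -0.16 0 0 0 -1; 0 0 -0.18 0 0 0 -1; 0 0 -0.2 0 0 0 -1; 0 0 -0.22 0 0 0 -1; 0 0 -0.24 0 0 0 -1; 0 0 -0.26 0 0 0 -1; 0 0 -0.28 0 0 0 -1; 0 0 -0.3 0 0 0 -1; 0 0 -0.32 0 0 0 -1; 0 0 -0.34 0 0 0 -1; 0 0 -0.36 0 0 0 -1; 0 0 -0.37 0 0 0 -1; 0 0 -0.38 0 0 0 -1; 0 0 -0.38 0 0 0 -1; 0 0 -0.38 0 0 0 -1'
python3 -c "
from h import *
im,d=bot.get_image('side'); cv2.imwrite('pics/side2.png',im)
o=bot.observe(); print(o['contact_force'],o['tool_pos'])
print([(r['conf'],world('side',r['uv'],d)) for r in bot.landmark_of('side','pet_bottle')])"
```

```text
t: 6.5
tool_pos: [0.5505, 0.0611, 0.1063]
orientation: [1.948, 2.361, -0.098]
contact_force: [-1.4, 0.5, 5.6]
width: -0.0
grip_force: 2.8
[-1.32274884 -0.74044124  5.07309974] [0.55048428 0.06113556 0.10628233]
[(0.74, array([ 0.49058818, -0.10184173,  0.08170962]))]
```

View pics/side2.png

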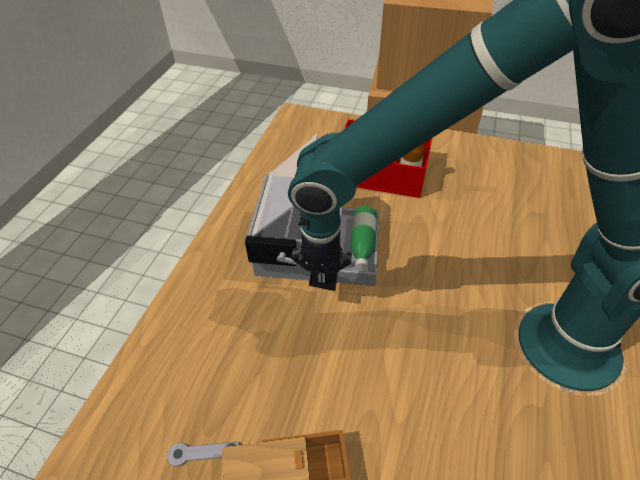

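The lid is up and the bottle lies in the tray (px 363,235). Pressing the last few millimetres onto the stop and holding.

```bash
python3 -m crank '0 0 -0.012 0 0 0 -1; 0 0 -0.018 0 0 0 -1; 0 0 -0.022 0 0 0 -1; 0 0 -0.022 0 0 0 -1; 0 0 -0.022 0 0 0 -1; 0 0 -0.022 0 0 0 -1; 0 0 -0.022 0 0 0 -1'
python3 -c "
from h import *
im,d=bot.get_image('side')
o=bot.observe(); print(o['contact_force'],o['tool_pos'],o['t'])
print([(r['conf'],world('side',r['uv'],d)) for r in bot.landmark_of('side','pet_bottle')])"
```

```text
t: 7.3
tool_pos: [0.5513, 0.0613, 0.1014]
orientation: [1.947, 2.361, -0.096]
contact_force: [-0.7, -0.1, 7.8]
width: -0.0001
grip_force: 4.1
[-1.97376916  0.82340762  8.31279342] [0.55129366 0.06128436 0.10139325] 7.35
[(0.69, array([ 0.4925302 , -0.0979499 ,  0.08010756]))]
```

```bash
python3 -m crank '0 0 -0.008 0 0 0 -1; 0 0 -0.016 0 0 0 -1; 0 0 -0.016 0 0 0 -1; 0 0 -0.016 0 0 0 -1; 0 0 -0.016 0 0 0 -1'
```

```text
t: 7.9
tool_pos: [0.5518, 0.0614, 0.1005]
orientation: [1.948, 2.36, -0.094]
contact_force: [-10.4, -0.8, 33.6]
width: 0.0
grip_force: 17.9
```

It's on the stop (force jumped to 34 N). Now raising slowly at 25 mm/s, and slower near the end.

```bash
python3 -m crank '0 0 0.01 0 0 0 -1; 0 0 0.02 0 0 0 -1; 0 0 0.03 0 0 0 -1; 0 0 0.04 0 0 0 -1; 0 0 0.05 0 0 0 -1; 0 0 0.06 0 0 0 -1; 0 0 0.07 0 0 0 -1; 0 0 0.08 0 0 0 -1; 0 0 0.09 0 0 0 -1; 0 0 0.1 0 0 0 -1; 0 0 0.11 0 0 0 -1; 0 0 0.12 0 0 0 -1; 0 0 0.13 0 0 0 -1; 0 0 0.14 0 0 0 -1; 0 0 0.15 0 0 0 -1; 0 0 0.16 0 0 0 -1; 0 0 0.17 0 0 0 -1; 0 0 0.18 0 0 0 -1; 0 0 0.19 0 0 0 -1; 0 0 0.195 0 0 0 -1'
python3 -m crank '0 0 0.005 0 0 0 -1; 0 0 0.01 0 0 0 -1; 0 0 0.015 0 0 0 -1; 0 0 0.02 0 0 0 -1; 0 0 0.025 0 0 0 -1; 0 0 0.03 0 0 0 -1; 0 0 0.035 0 0 0 -1; 0 0 0.04 0 0 0 -1; 0 0 0.045 0 0 0 -1; 0 0 0.05 0 0 0 -1; 0 0 0.055 0 0 0 -1; 0 0 0.06 0 0 0 -1'
```

```text
t: 9.9
tool_pos: [0.5504, 0.0613, 0.1448]
orientation: [1.947, 2.361, -0.099]
contact_force: [3.6, 1.2, 3.4]
width: 0.0
grip_force: 2.2
t: 11.1
tool_pos: [0.5494, 0.061, 0.1593]
orientation: [1.948, 2.362, -0.101]
contact_force: [0.1, 0.9, -0.6]
width: -0.0001
grip_force: 0.0
```

Contact is gone. Backing off upward and to the left, then checking.

```bash
python3 -m crank '0 0 0.1 0 0 0 -1; 0 0 0.25 0 0 0 -1; 0 0.2 0.4 0 0 0 -1; -0.1 0.4 0.4 0 0 0 -1; -0.2 0.6 0.4 0 0 0 -1; -0.3 0.6 0.4 0 0 0 -1; -0.3 0.6 0.4 0 0 0 -1; -0.3 0.6 0.4 0 0 0 -1; -0.3 0.6 0.4 0 0 0 -1'
python3 - <<'E'
from h import *
np.set_printoptions(precision=3,suppress=True)
o=bot.observe(); print(o["t"],o["tool_pos"],o["contact_force"])
for cam in ("side","scene"):
    im,d=bot.get_image(cam); cv2.imwrite(f"pics/{cam}3.png",im)
    for n in ("lever_pad","lid","pet_bottle"):
        print(cam,n,[(r["conf"],world(cam,r["uv"],d)) for r in bot.landmark_of(cam,n)[:1]])
E
```

```text
t: 12.0
tool_pos: [0.4755, 0.2099, 0.2595]
orientation: [1.95, 2.36, -0.101]
contact_force: [0.1, -0.4, 0.1]
width: -0.0001
grip_force: 0.0
12.0 [0.475 0.21  0.26 ] [ 0.095 -0.419  0.127]
side lever_pad []
side lid [(0.78, array([ 0.744, -0.076,  0.155]))]
side pet_bottle [(0.64, array([0.434, 0.234, 0.448]))]
scene lever_pad [(0.59, array([0.552, 0.055, 0.148]))]
scene lid [(0.66, array([ 0.751, -0.086,  0.152]))]
scene pet_bottle [(0.6, array([ 0.585, -0.044,  0.153]))]
```

View pics/side3.png

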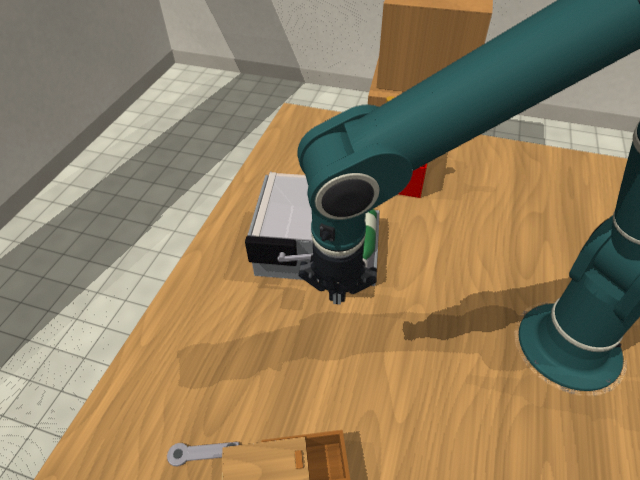

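The lid is shut and the pad is back at z = 0.148. The arm hides the bottle (green edge at px 370,238), so I'm moving further aside for one last look.

```bash
python3 -m crank '0 0.8 0.1 0 0 0 -1; 0 0.8 0.1 0 0 0 -1; 0 0.8 0.1 0 0 0 -1; 0 0.8 0.1 0 0 0 -1; 0 0.8 0.1 0 0 0 -1; 0 0.8 0.1 0 0 0 -1; 0 0.8 0.1 0 0 0 -1'
python3 - <<'E'
from h import *
np.set_printoptions(precision=3,suppress=True)
im,d=bot.get_image("side"); cv2.imwrite("pics/side4.png",im)
for n in ("lever_pad","lid","pet_bottle"): print(n,[(r["conf"],world("side",r["uv"],d)) for r in bot.landmark_of("side",n)[:1]])
E
```

```text
t: 13.1
tool_pos: [0.4751, 0.4094, 0.2839]
orientation: [1.95, 2.36, -0.103]
contact_force: [-0.2, -0.2, -0.7]
width: -0.0004
grip_force: 0.0
lever_pad []
lid [(0.74, array([ 0.749, -0.075,  0.152]))]
pet_bottle []
```

View pics/side4.png

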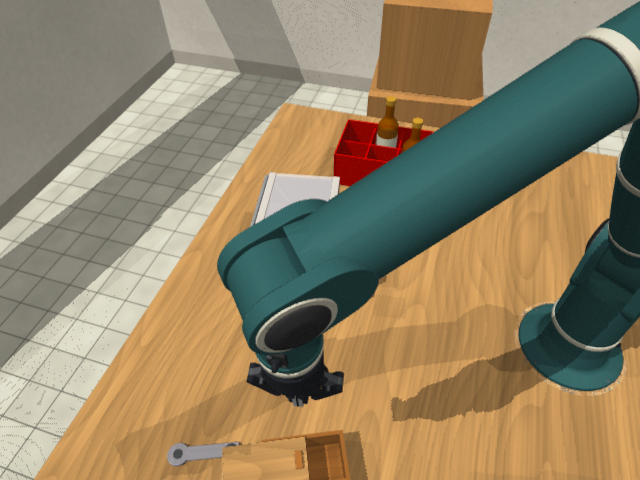

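The arm still blocks the view, so I'm pulling back toward the start pose.

```bash
python3 -m crank '-0.9 0.75 0 0 0 0 -1; -0.9 0.75 0 0 0 0 -1; -0.9 0.75 0 0 0 0 -1; -0.9 0.75 0 0 0 0 -1; -0.9 0.75 0 0 0 0 -1; -0.9 0.75 0 0 0 0 -1; -0.9 0.75 0 0 0 0 -1; -0.9 0.75 0 0 0 0 -1; -0.9 0.75 0 0 0 0 -1'
python3 - <<'E'
from h import *
np.set_printoptions(precision=3,suppress=True)
im,d=bot.get_image("side"); cv2.imwrite("pics/side5.png",im)
for n in ("lever_pad","lid","pet_bottle"): print(n,[(r["conf"],world("side",r["uv"],d)) for r in bot.landmark_of("side",n)[:1]])
E
```

```text
t: 14.2
tool_pos: [0.2515, 0.5973, 0.2845]
orientation: [1.951, 2.359, -0.101]
contact_force: [1.2, -0.9, -0.2]
width: 0.0001
grip_force: 0.0
lever_pad []
lid [(0.83, array([ 0.748, -0.081,  0.152]))]
pet_bottle [(0.88, array([ 0.497, -0.098,  0.08 ]))]
```

View pics/side5.png

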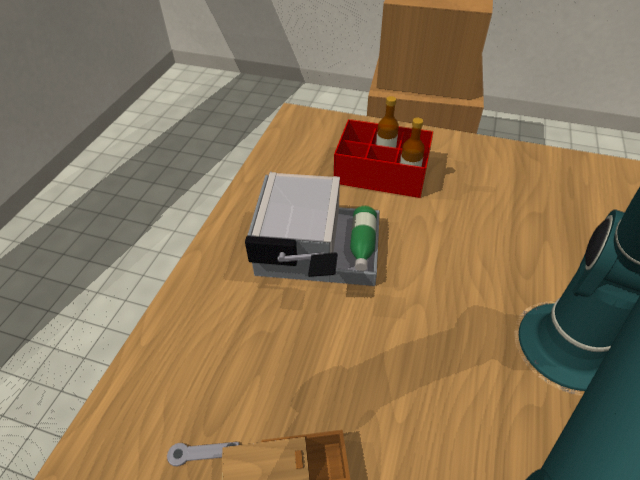

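The bottle rests in the tray against the lip (px 364,237) and is square to it. The lid is shut, the lever is up (px 322,264), and the other things haven't moved.

```bash
python3 -c "
from bench import bot
print(bot.job_done())"
```

```text
the job is handed in; nothing more can be done
None
```

The job is handed in (no verdict came back): I pressed the lever onto its stop, the bottle rolled out against the tray lip, and I let the lid down slowly; the final picture shows it shut, the lever up and nothing else visibly moved.

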